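# Check the overload gap of the bench scale with a taper gauge

## Robot

A 6-joint arm with a two-finger parallel gripper is mounted at the origin on a cart in front of the work surface, level with it; the furniture and walls round the work are solid. World frame = base frame: x ahead of the robot, y to its left, z up, the work surface at z = 0. Lengths are in mm, angles in degrees, forces in N, time in s.
With the tool pointing down it reaches from about 350 to 850 mm from the base axis. Payload 8.1 kg.
Tool frame: the origin (TCP) lies between the finger pads; the fingertips stand 11 mm ahead of it and the grasp point (between the pads) lies 8 mm behind it; z points along the fingers, y is the line along which they close (so a half turn about z gives the same grasp; the last joint's range is limited). The gripper opens to 85 mm and grips with 20 to 120 N. Pads are 22 mm wide; open, the fingers measure 114 mm over their backs; the gripper's body (76 mm by 85 mm) begins 54 mm behind the grasp point. The pads swing forward as they close: fully open they stand 13 mm farther back than shut.
Start: joints at [-74.565, 7.471, 85.268, -0, 87.261, -4.893], TCP at [208.462, -562.627, 242.292] pointing down, gripper open.
Joint ranges: [-169.43, 169.43], [-51.17, 129.36], [1.28, 143.12], [-76.62, 256.62], [0, 156.53], [-152.29, 152.29]. Speed limits (degrees/s): [136.94, 136.94, 159.86, 180, 180, 180].

## Interface

Orientations are given as [roll, pitch, yaw] about the fixed x, y, z axes, in that order (R = Rz(yaw) Ry(pitch) Rx(roll)).
In Python, from bench import r, snapshot, get_calibration gives the robot as it stands.
- The arm moves only by the tool step_arm, never from a script. Its argument "rows" is a list of rows, each a list of 2 entries, a list of its own where there are three numbers: the shift along the tool's x, y, z in mm, then the turn about the tool's z in degrees. In form: [[[tx, ty, tz], yaw], ...]. A call has 1 to 12 rows; each row is the pose to reach, as a shift and turn from the pose commanded when the call began, along the tool's axes at that moment; what a row does not reach only later rows make up. A row lasts 1/10 s, in which the tool goes at most 50 mm and 8.59 degrees, less where a joint would pass 70% of its speed; a pose out of reach is approached as far as the arm can. A call with a gripper value outside its range is refused whole. "fingers" is the opening, from 0 (shut) to 1 (fully open), set as the call begins (left out, the last holds). The fingers move at their own pace and stop on an object; "squeeze" is the grip in N (left out, the last holds). Time passes only in rows, so rows that repeat a pose let the fingers close. It gives the time, the measured TCP pose, the force, the opening and the grip force at its end, in the units of the state.
- r.sense(): the state, without advancing time (a new reading comes with each control period).
- snapshot(name): name is "scene" or "side" or "wrist"; returns the picture (384x512x3 uint8, blue, green, red); there is no depth.
- get_calibration(name): a dict with "fovy" (degrees; the focal length in pixels is half the picture's height over the tangent of half this angle, whatever the lens; pixels are square), "cx", "cy" (the principal point, pixels), "eye" and "orientation" of the camera in the world. Camera axes: x right, y up, looking along -z (the intrinsics and any distortion apply to the point x, -y, -z); pixel columns grow to the right and rows downward; lengths in mm; the calibration is good to about 2 mm. A picture is of the moment at which its call begins: read the wrist's pose just before it. get_calibration takes no time and is no camera call; for the wrist camera it gives the pose at the moment of the call.
- r.hand_in(): hands the job in; it is judged then, once.
The state is a dict: "time": time; "joint_pos": joint angles; "qd": joint speeds; "joint_efforts": joint torques, N m; "tool_pos": TCP position; "tcp_rot": TCP orientation; "ft_force": force on the tool from outside, world axes, zero at the start; "wrist_torque": the same for the moment, N m; "finger_gap": finger opening in mm; "grip_force": force on a finger pad.
Only numpy, scipy, OpenCV 4.12 (cv2) and the standard library are available. Lean on these libraries where they do the work, as an engineer would, in place of code of your own. Each camera call takes 0.05 s, during which the arm holds its last target. There are 200 camera calls.

## Task

First pull down the dust flap on the front of the small bench scale until it is fully open. Then take the taper gauge by its handle, lay its blade flat on the scale's lower plate and slide it tip first, straight and near the middle, under the front edge of the weighing pan until it drags snugly against both plates, without prising the pan up. Finish while still holding the gauge by the handle at that depth, and leave the two loose weights alone.

Things in the scene. Friction and masses are not known exactly. Their poses are not given: they have to be found in the camera images.
- flap (a joint): dust flap of the scale: grey upright panel 150 mm wide, 4 mm thick, hinged along its lower edge in front of the scale's front face (hinge line parallel to the scale's y axis, 45 mm ahead of the mouth point and 9 mm below the lower plate's surface). 0 = upright (shut), 1.75 rad = folded down towards the robot, fully open (a little below level). The hinge is loose: past about 0.3 rad the flap falls open by itself.
- flap_top (a point): middle of the round steel bead (8 mm thick, 50 mm long, parallel to the hinge) along the top of the flap's pull tab; the tab is 50 mm wide, 4 mm thick, sticks up 22 mm above the rest of the flap, and the bead lies 68 mm from the hinge line. With the flap upright it lies about 89 mm over the desk, 30 mm or more higher than the pan. x axis = the direction from the robot into the scale when upright.
- mouth (a point): point on the upper surface of the lower plate (30 mm over the desk), straight below the front edge of the weighing pan, in the middle of its width; fixed to the scale. x axis points into the gap (away from the robot), y along the pan's front edge, z up. The lower plate is a flat steel plate 130 mm wide, and reaches 40 mm out in front of this point as a ledge.
- scale_base: the grey scale base, fixed to the desk, 190 mm (x) by 180 mm (y), origin at the centre of its underside on the desk; its x axis points away from the robot into the scale
- lower_plate: the scale's flat steel lower plate, fixed, 150 x 130 x 7 mm, upper surface 30 mm over the desk; origin at the centre of its underside
- pan: the scale's aluminium weighing pan, 146 mm (x) by 170 mm (y) by 12 mm thick, with a rounded front edge (6 mm radius); origin on its underside, 73 mm behind its front edge. Its underside hangs 5.7 to 8.3 mm above the lower plate (set differently each time). It is on a spring: it can be lifted, needing about 3 N to begin and 1.5 N more for each mm; 4 mm or more is prising it up. The gap is free of obstacles for 100 mm behind the front edge.
- gauge_grip (a point): centre of the taper gauge's black handle: a block 64 mm long (x), 22 mm wide (y), 32 mm high (z), so 16 mm above the gauge's flat underside. x axis points along the gauge to its tip, z up. The gauge lies flat on the desk at the start. Mass about 0.12 kg.
- gauge_tip (a point): tip of the gauge's steel blade, on the flat underside, 132 mm ahead of the handle's centre. The blade is 100 mm long, 20 mm wide; its underside is flat and level with the handle's underside, its top slopes: 3 mm thick at the tip, 13 mm thick at the handle (1 mm more for each 10 mm). So it touches the pan with its tip roughly 33 to 59 mm past the front edge.
- gauge: the whole taper gauge, 164 mm long; origin on its flat underside, 82 mm behind the tip. Sliding it along the lower plate gives a small steady drag; once it touches the pan the drag rises by 4 N or more within about 10 mm
- weight_500g: loose brass-coloured knobbed weight, 40 mm across, 52 mm high, standing to the right of the scale; origin at the centre of its underside; leave alone
- weight_200g: loose white knobbed weight, 30 mm across, 40 mm high, standing near the other; origin at the centre of its underside; leave alone
There are look-alikes about, which are no part of the job. Leave any pink or purple look-alike of the gauge alone.

How it is judged:
By the outcome, as a careful person would: the job done as asked, in the order asked, and still so for the second after the job is handed in, while the arm keeps its last pose, push and grip.
It also fails if it takes over 67 s, if anything falls off the work surface, if the arm or the gripper's body presses on something with over 40 N, if the wrist force passes 120 N, or if a joint passes its speed limit or range.

## Working session

There is one attempt and no reset: what is moved stays moved. The work goes in short steps, Python scripts to look and compute and a tool call to move; the robot and the scene stay as the last step left them, time stands still between calls to the robot, and variables do not carry over. Pictures are saved under pics/ and viewed, at most 11 in all, crops included, and the job is handed in when it is done.

Besides the shell and the picture viewer there is one more tool, called as name(argument=value, ...) on one line, values as JSON. step_arm: Moves the arm, as the interface text tells. Its arguments: {"type":"object","properties":{"rows":{"type":"array"},"fingers":{"type":"number"},"squeeze":{"type":"number"}},"required":["rows"]}

```bash
ls; mkdir -p pics
python3 - <<'E'
from bench import r,snapshot,get_calibration
import cv2
import numpy as np
a=snapshot("scene");b=snapshot("side")
cv2.imwrite("pics/scene0.png",a);cv2.imwrite("pics/side0.png",b)
for n in("scene","side","wrist"):print(n,get_calibration(n))
print(r.sense())
E
```

```text
pics
scene {'fovy': 51.31539312391259, 'cx': 266.47075705676065, 'cy': 194.94129912258998, 'eye': array([ 208.56837293, -670.95774388,  782.10883815]), 'orientation': array([ 42.25043061,   0.92409027, -39.52248291])}
side {'fovy': 57.091051964046045, 'cx': 257.81019725463415, 'cy': 192.836007068321, 'eye': array([ 265.19994817, -857.32876632,  444.0160749 ]), 'orientation': array([ 64.47541758,  -0.42779883, -24.66826218])}
wrist {'fovy': 63.069878110158726, 'cx': 249.5035383379322, 'cy': 188.21208930263418, 'eye': array([ 274.9519413 , -538.31751669,  373.00616717]), 'orientation': array([-1.61275256e+01,  2.53365011e-02, -6.97126089e+01])}
{'time': 0.1, 'joint_pos': array([-7.45650219e+01,  7.51203071e+00,  8.53215783e+01,  1.08461843e-04,
        8.72616880e+01, -4.89499947e+00]), 'qd': array([ 0.03563522, -0.08647101, -0.0120983 ,  0.08072573,  0.14163867,
       -0.00401671]), 'joint_efforts': array([ 1.50933389e-03, -5.70952463e+01, -5.01942551e+01, -1.20772775e-04,
        8.18010187e-03,  3.76033847e-05]), 'tool_pos': array([ 208.33384588, -562.17261135,  241.35029272]), 'tcp_rot': array([-1.79905060e+02, -8.23962302e-03,  2.03299654e+01]), 'ft_force': array([ 0.07631952, -0.49709199,  1.12519533]), 'wrist_torque': array([-0.01429038,  0.03622118, -0.02928099]), 'grip_force': 0.0, 'finger_gap': 85.44452718088674}
```

View pics/scene0.png

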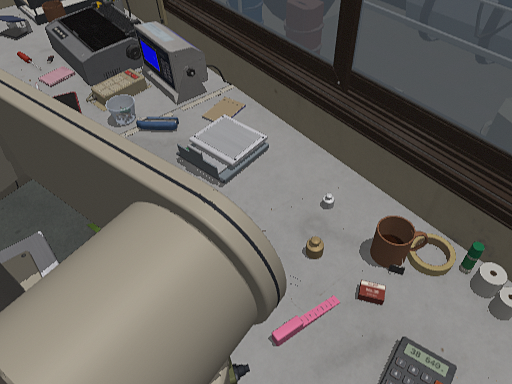

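View pics/side0.png

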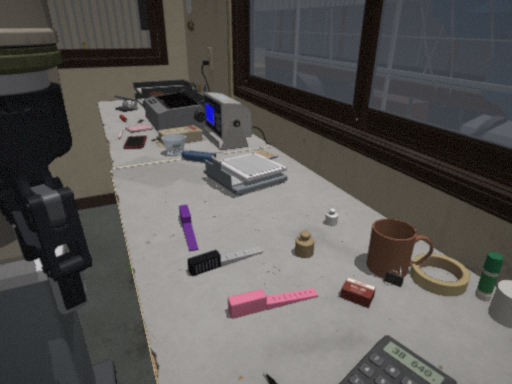

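The gauge (black handle at about (205,262), blade tip at (262,250)) shows in the side view. The scale is at about (225,148) in scene and (245,168) in side. I'll enlarge the scale in both views.

```bash
cat > h.py <<'E'
from bench import r,snapshot,get_calibration
import cv2, numpy as np
from scipy.spatial.transform import Rotation as Ro
def rot(o): return Ro.from_euler('xyz',o,degrees=True).as_matrix()
def ray(c,p,H=384):
    f=H/2/np.tan(np.radians(c['fovy'])/2)
    d=rot(c['orientation'])@np.array([(p[0]-c['cx'])/f,-(p[1]-c['cy'])/f,-1.])
    return np.array(c['eye']),d/np.linalg.norm(d)
def onz(c,p,z):
    e,d=ray(c,p); return e+d*(z-e[2])/d[2]
def proj(c,X):
    f=192/np.tan(np.radians(c['fovy'])/2)
    q=rot(c['orientation']).T@(np.array(X)-c['eye'])
    return np.array([c['cx']-f*q[0]/q[2], c['cy']+f*q[1]/q[2]])
def tri(c1,p1,c2,p2):
    a,u=ray(c1,p1);b,v=ray(c2,p2)
    s=np.linalg.lstsq(np.c_[u,-v],b-a,rcond=None)[0]
    P,Q=a+s[0]*u,b+s[1]*v
    return (P+Q)/2,np.linalg.norm(P-Q)
E
python3 - <<'E'
from h import *
S,D=get_calibration("scene"),get_calibration("side")
a=cv2.imread("pics/scene0.png");b=cv2.imread("pics/side0.png")
A=cv2.resize(a[105:185,170:280],None,fx=7,fy=7,interpolation=2)[:560,:770]
B=cv2.resize(b[145:195,195:295],None,fx=7,fy=7,interpolation=2)
cv2.imwrite("pics/c1.png",A);cv2.imwrite("pics/c2.png",B)
print(onz(D,(205,270),0),onz(D,(262,251),0))
print(tri(S,(315,256),D,(304,255)),tri(S,(328,205),D,(331,222)))
for p in [(225,178),(180,152),(268,147)]:print(onz(S,p,0))
E
```

```text
[ 410.27407876 -296.43769143    0.        ] [ 542.34444818 -283.62972399    0.        ]
(array([ 615.05696905, -336.18567308,    2.1883253 ]), np.float64(2.109427571479487)) (array([ 747.27479843, -247.10275305,    4.42167694]), np.float64(1.4677208026910906))
[604.02840184   7.84655414   0.        ]
[565.63234012 181.90234577   0.        ]
[776.73792787  30.42947615   0.        ]
```

View pics/c1.png

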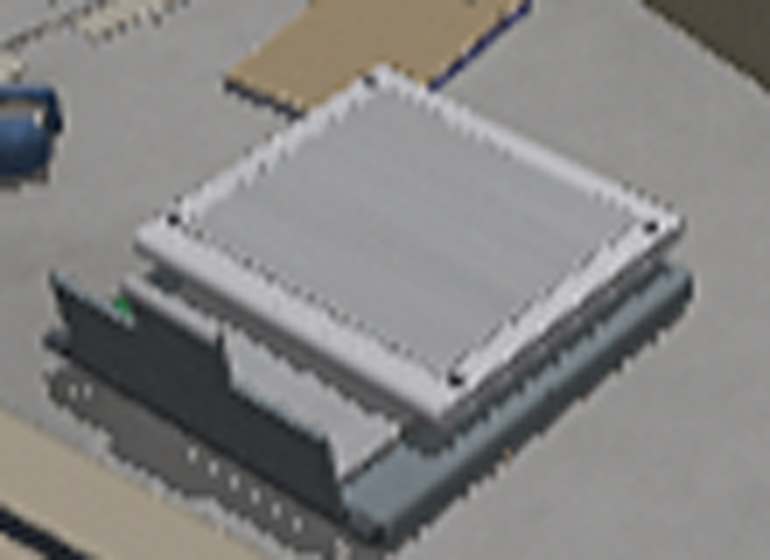

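View pics/c2.png

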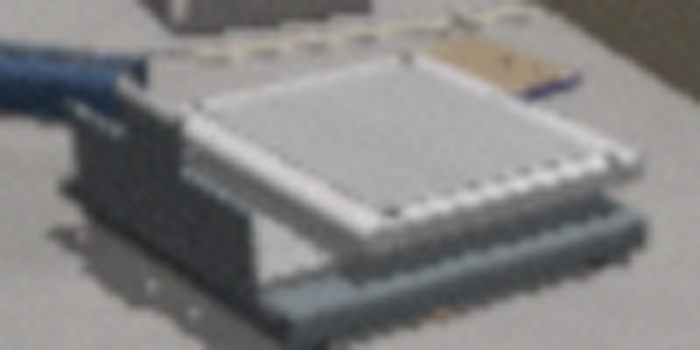

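The flap is upright at the scale's left-front. Its tab top runs from about (188,145) to (201,153) in scene and (212,156) to (221,162) in side. The pan corners in scene are about (190,139), (233,164), (267,137) and (224,115).

Run:
```python
from h import *
S,D=get_calibration("scene"),get_calibration("side")
for n,p,q in [("tabL",(125,277),(118,75)),("tabR",(220,335),(183,120)),("flapRtop",(328,440),(250,210)),
  ("panFL",(140,240),(190,125)),("panFR",(440,412),(372,235)),("panBR",(682,220),(640,160)),("panBL",(380,68),(405,55)),
  ("holeFL",(174,219),(195,108)),("holeFR",(456,380),(392,212)),("holeBR",(651,227),(612,160)),("holeBL",(372,81),(405,60))]:
  p=(170+p[0]/7-.43,105+p[1]/7-.43);q=(195+q[0]/7-.43,145+q[1]/7-.43)
  X,e=tri(S,p,D,q);print(n,X.round(1),round(e,1),"z49:",onz(S,p,49).round(1),onz(D,q,49).round(1),"z89",onz(S,p,91).round(1),onz(D,q,91).round(1))
```

```text
tabL [553.5  91.5  95.9] 0.8 z49: [576.6 143.5  49. ] [592.9 219.4  49. ] z89 [555.5  96.8  91. ] [558.  104.9  91. ]
tabR [566.7  48.   88.7] 1.1 z49: [586.5  89.1  49. ] [601.  149.4  49. ] z89 [564.9  45.6  91. ] [565.3  42.4  91. ]
flapRtop [575.5  -5.3  67.9] 0.5 z49: [584.9  12.3  49. ] [591.3  37.5  49. ] z89 [563.3 -26.9  91. ] [556.7 -57.6  91. ]
panFL [607.3 175.7  34.8] 11.5 z49: [593.6 159.3  49. ] [601.8 142.   49. ] z89 [571.6 111.7  91. ] [566.   35.8  91. ]
panFR [6.295e+02 5.000e-01 4.530e+01] 2.0 z49: [626.3  -2.9  49. ] [627.4  -7.1  49. ] z89 [602.4 -41.1  91. ] [588.8 -97.5  91. ]
panBR [770.4  26.9  47.1] 0.7 z49: [769.4  25.1  49. ] [767.6  22.6  49. ] z89 [737.3 -14.8  91. ] [714.2 -71.   91. ]
panBL [730.7 187.1  51.3] 5.4 z49: [735.5 190.1  49. ] [730.  191.7  49. ] z89 [705.3 140.8  91. ] [680.6  80.2  91. ]
holeFL [611.1 161.1  49.4] 0.3 z49: [611.5 161.6  49. ] [611.3 162.1  49. ] z89 [588.4 113.9  91. ] [574.5  53.7  91. ]
holeFR [640.7   4.8  52.1] 1.4 z49: [641.7   7.7  49. ] [644.5  11.9  49. ] z89 [616.9 -31.2  91. ] [604.2 -80.5  91. ]
holeBR [758.6  31.7  47.1] 0.2 z49: [757.   29.9  49. ] [756.3  27.5  49. ] z89 [725.6 -10.3  91. ] [704.1 -66.6  91. ]
holeBL [727.  184.5  49.2] 0.4 z49: [727.4 184.7  49. ] [727.  184.9  49. ] z89 [697.7 135.7  91. ] [677.9  74.1  91. ]
```

```bash
cat >> h.py <<'E'
def go(x,y,z,yaw):
    s=r.sense(); R=rot(s['tcp_rot'])
    d=(yaw-s['tcp_rot'][2]+180)%360-180
    print("shift",(R.T@(np.array([x,y,z])-s['tool_pos'])).round(1),"turn",round(-d,1))
def save(n):
    c=get_calibration("wrist"); a=snapshot("wrist"); cv2.imwrite(f"pics/{n}.png",a)
    np.savez(f"pics/{n}.npz",**c)
E
python3 -c "
from h import *
go(390,-290,240,10)"
```

```text
shift [ 264.9 -192.1    1.7] turn 10.3
```

step_arm(rows=[[[40,-29,0],2],[[80,-58,0],4],[[120,-87,0],6],[[160,-116,0],8],[[200,-145,0],10],[[240,-175,0],10],[[265,-192,0],10],[[265,-192,0],10],[[265,-192,0],10],[[265,-192,0],10]], fingers=0)

```text
time: 1.1
tool_pos: [389.7, -291.1, 242.0]
tcp_rot: [-180.0, 0.0, 10.3]
ft_force: [-0.0, -0.3, 0.1]
finger_gap: 0.2
grip_force: 0.0
```

```bash
python3 -c "
from h import *
save('w1');s=r.sense();print(s['tool_pos'],s['tcp_rot'],get_calibration('wrist'))
go(530,65,220,10.5)"
```

```text
[ 389.61272287 -291.3612875   242.06240901] [-1.79991843e+02  3.11391544e-02  1.02553187e+01] {'fovy': 63.069878110158726, 'cx': 249.5035383379322, 'cy': 188.21208930263418, 'eye': array([ 459.53465392, -279.28613793,  373.6987965 ]), 'orientation': array([-1.61530002e+01, -5.55286304e-02, -7.97856266e+01])}
shift [ 201.6 -325.7   22. ] turn -0.2
```

View pics/w1.png

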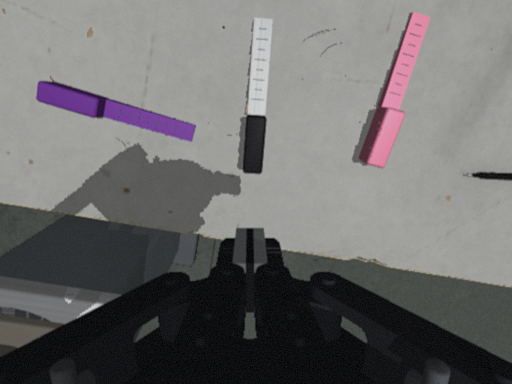

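The wrist view shows the true gauge, with the blade tip at (263,18) and the black handle from (256,116) to (254,172). The purple and pink look-alikes are well clear on either side.

Run:
```python
from h import *
a=cv2.imread("pics/w1.png");c=dict(np.load("pics/w1.npz"))
sub=a[5:200,225:290]
w=(sub.min(2)>200).astype(np.uint8);k=(sub.max(2)<45).astype(np.uint8)
for n,m in(("w",w),("k",k)):
  N,L,st,ce=cv2.connectedComponentsWithStats(m);i=1+st[1:,4].argmax();
  ys,xs=np.nonzero(L==i);bx=cv2.boxPoints(cv2.minAreaRect(np.c_[xs,ys].astype(np.float32)))+[225,5]
  print(n,st[i],bx.round(1).tolist())
  for z in (3,13,32):print(z,[onz(c,p,z)[:2].round(1).tolist() for p in bx])
```

```text
w [ 32  56  11  38 165] [[256.5, 97.3], [260.0, 60.3], [268.2, 61.1], [264.7, 98.1]]
3 [[461.4, -287.1], [500.6, -283.8], [501.4, -292.8], [462.3, -296.5]]
13 [[461.4, -286.9], [499.5, -283.6], [500.3, -292.5], [462.2, -296.0]]
32 [[461.3, -286.5], [497.4, -283.4], [498.1, -291.7], [462.1, -295.1]]
k [ 18 111  23  57 905] [[241.8, 171.2], [246.5, 115.0], [265.3, 116.5], [260.6, 172.8]]
3 [[373.5, -285.5], [440.1, -279.4], [442.2, -301.1], [375.6, -308.3]]
13 [[375.8, -285.3], [440.6, -279.4], [442.7, -300.5], [377.9, -307.5]]
32 [[380.2, -285.0], [441.6, -279.4], [443.6, -299.4], [382.2, -306.0]]
```

step_arm(rows=[[[25,-40,0],0],[[50,-80,0],0],[[75,-120,5],0],[[100,-160,10],0],[[125,-200,15],0],[[150,-240,20],0],[[175,-280,20],0],[[200,-325,20],0],[[200,-325,20],0],[[200,-325,20],0],[[200,-325,20],0]])

```text
time: 2.25
tool_pos: [528.7, 63.6, 222.0]
tcp_rot: [180.0, 0.0, 10.2]
ft_force: [0.4, -0.5, 0.2]
finger_gap: 0.5
grip_force: 0.0
```

```bash
python3 -c "
from h import *
save('w2');s=r.sense();print(s['tool_pos'],s['tcp_rot'])
go(594,76,120,10.5)"
```

```text
[528.63171639  63.35163284 222.15656556] [1.79977938e+02 2.55061391e-02 1.02041173e+01]
shift [ 66.6  -0.9 102.1] turn -0.3
```

View pics/w2.png

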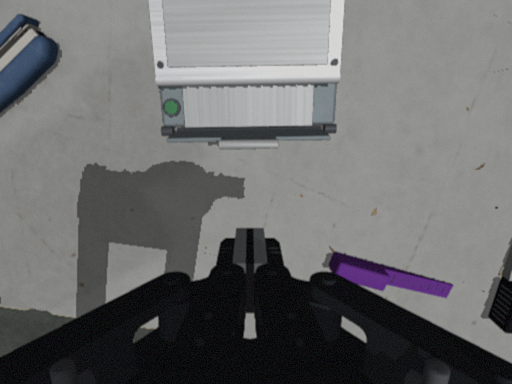

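The wrist view shows the flap bead from (220,144) to (278,145), the lower plate ledge at columns 184-313 and the pan's front edge from (157,82) to (340,80).

Run:
```python
from h import *
c=dict(np.load("pics/w2.npz"))
for n,p,z in [("beadL",(220,144),89),("beadR",(278,145),89),("flapL",(168,139),67),("flapR",(329,138),67),("panL",(157,80),42),("panR",(340,78.5),42),("ledgeL",(185,127),30),("ledgeR",(313,125),30),("hingeL",(162,131),21),("hingeR",(336,129),21)]:
  print(n,onz(c,p,z).round(1))
```

```text
beadL [557.1  93.2  89. ]
beadR [564.9  44.7  89. ]
flapL [549.7 142.   67. ]
flapR [576.6  -2.3  67. ]
panL [598.8 163.8  42. ]
panR [630.7  -5.6  42. ]
ledgeL [558.6 134.8  30. ]
ledgeR [583.7   6.9  30. ]
hingeL [549.1 159.7  21. ]
hingeR [583.5 -19.8  21. ]
```

step_arm(rows=[[[25,0,0],0],[[50,0,20],0],[[68,-1,60],0],[[68,-1,100],0],[[68,-1,125],0],[[68,-1,139],0],[[68,-1,139],0],[[68,-1,139],0],[[68,-1,139],0]])

```text
time: 3.2
tool_pos: [597.1, 77.9, 85.8]
tcp_rot: [180.0, -0.2, 10.3]
ft_force: [-0.2, -0.8, 0.8]
finger_gap: -0.5
grip_force: 0.0
```

step_arm(rows=[[[-8,0,0],0],[[-16,0,0],0],[[-22,0,0],0],[[-28,0,0],0],[[-34,0,0],0],[[-40,0,0],0],[[-46,0,0],0],[[-54,0,0],0],[[-64,0,0],0],[[-76,0,0],0],[[-90,0,0],0]])

```text
time: 4.3
tool_pos: [506.1, 62.0, 83.2]
tcp_rot: [180.0, 0.0, 10.3]
ft_force: [0.4, -0.0, 0.4]
finger_gap: -0.4
grip_force: 0.0
```

step_arm(rows=[[[-20,0,-40],0],[[-35,0,-80],0],[[-35,0,-120],0],[[-35,0,-140],0],[[-35,0,-140],0],[[-35,0,-140],0],[[-35,0,-140],0],[[-35,0,-140],0]])

```text
time: 5.1
tool_pos: [471.5, 55.8, 221.5]
tcp_rot: [-180.0, 0.2, 10.3]
ft_force: [0.0, 0.4, 0.8]
finger_gap: -0.1
grip_force: 0.0
```

```bash
python3 -c "
from h import *
save('w3');go(412,-292.5,120,5.5)"
```

```text
shift [-120.8  332.   101.9] turn 4.8
```

View pics/w3.png

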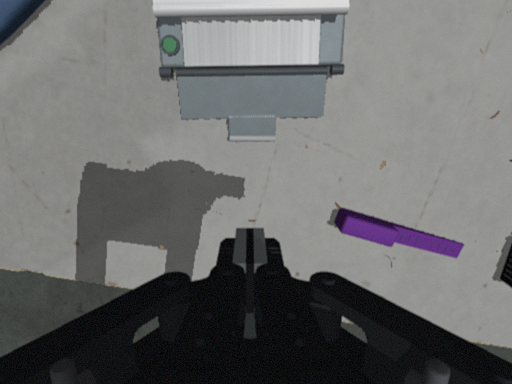

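The flap lies folded down, with its bead at (252,138). I'll check its angle and refine the mouth, then move over the gauge.

Run:
```python
from h import *
c=dict(np.load("pics/w3.npz"))
P={}
for n,p,z in [("beadL",(229,138),9),("beadR",(275,138),9),("panL",(154,12),42),("panR",(347,10.5),42),("ledgeL",(184,65),30),("ledgeR",(324,64.5),30),("hingeL",(162,71),21),("hingeR",(343,69),21)]:
  P[n]=onz(c,p,z);print(n,P[n].round(1))
print([np.linalg.norm(((P['beadL']+P['beadR'])/2-(P['hingeL']+P['hingeR'])/2)[:2])])
```

```text
beadL [495.1  82.1   9. ]
beadR [504.1  32.6   9. ]
panL [597.7 164.2  42. ]
panR [629.5  -4.3  42. ]
ledgeL [559.4 135.2  30. ]
ledgeR [583.9   2.5  30. ]
hingeL [550.4 157.9  21. ]
hingeR [584.4 -19.   21. ]
[np.float64(68.86776461395114)]
```

step_arm(rows=[[[-15,40,0],1],[[-30,80,0],2],[[-45,120,10],3],[[-60,160,20],4],[[-75,200,30],5],[[-90,240,50],5],[[-105,285,70],5],[[-121,332,90],5],[[-121,332,110],5],[[-121,332,110],5],[[-121,332,110],5],[[-121,332,110],5]], fingers=0.65, squeeze=60)

```text
time: 6.35
tool_pos: [413.7, -291.9, 114.3]
tcp_rot: [180.0, -0.0, 5.4]
ft_force: [-0.0, -0.8, 0.6]
finger_gap: 56.1
grip_force: 0.0
```

Run:
```python
from h import *
save('w4');go(412,-292.5,16,5.5)
a=cv2.imread("pics/w4.png");c=dict(np.load("pics/w4.npz"))
for p in [(0,0,0),(412-31.9,-292.5-3,32),(412+31.9,-292.5+3,32)][1:]: print(proj(c,p))
cv2.imwrite("pics/w4c.png",a)
```

```text
shift [-2.1  0.2 98.6] turn -0.1
[249.10901298 243.25366115]
[249.05217094 158.90656403]
```

View pics/w4.png

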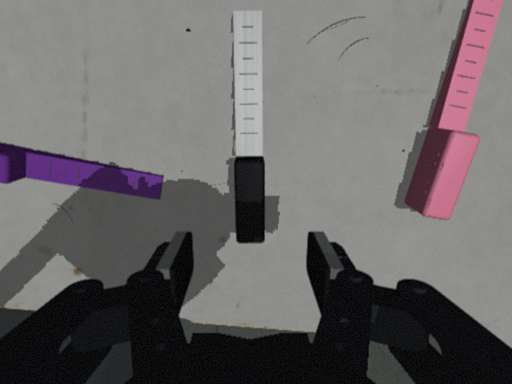

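The handle sits centred between the fingers (columns 236-264, rows 158-242), matching the prediction. Descend and grip.

step_arm(rows=[[[-2,0,30],0],[[-2,0,60],0],[[-2,0,80],0],[[-2,0,92],0],[[-2,0,98],0],[[-2,0,98],0],[[-2,0,98],0],[[-2,0,98],0]])

```text
time: 7.2
tool_pos: [411.9, -293.4, 16.6]
tcp_rot: [179.9, -0.1, 5.3]
ft_force: [0.3, 0.4, 0.0]
finger_gap: 55.2
grip_force: 0.0
```

step_arm(rows=[[[0,0,0],0],[[0,0,0],0],[[0,0,0],0],[[0,0,0],0],[[0,0,0],0],[[0,0,0],0],[[0,0,0],0],[[0,0,0],0]], fingers=0, squeeze=70)

```text
time: 8.0
tool_pos: [411.5, -293.2, 16.0]
tcp_rot: [179.9, -0.0, 5.3]
ft_force: [0.4, 0.4, 5.5]
finger_gap: 21.2
grip_force: 69.3
```

step_arm(rows=[[[0,0,-15],0],[[0,0,-40],0],[[0,0,-70],0],[[0,0,-90],0],[[0,0,-90],0],[[0,0,-90],0],[[0,0,-90],0]])

```text
time: 8.7
tool_pos: [410.0, -291.8, 103.4]
tcp_rot: [-179.9, 0.1, 5.3]
ft_force: [-0.3, -0.3, -2.1]
finger_gap: 20.9
grip_force: 68.7
```

Run:
```python
from h import *
save('w5')
s=r.sense();print(s['tool_pos'],s['tcp_rot'],s['finger_gap'],s['ft_force'])
a=cv2.imread("pics/w5.png")
```

```text
[ 409.92301811 -291.74412937  103.30023712] [-1.79861540e+02  1.30184983e-01  5.32655301e+00] 20.52076718392175 [-0.86637812 -0.28038881 -1.52095474]
```

View pics/w5.png

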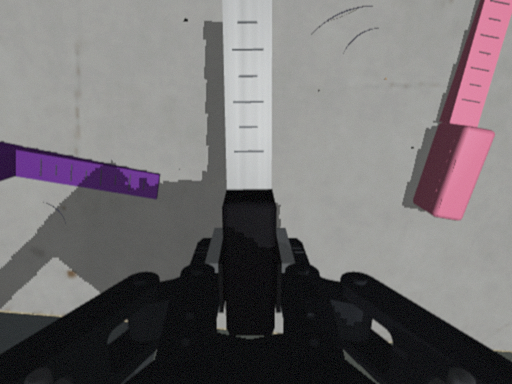

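The gauge is held squarely, with the handle centred at column 249 and the blade running straight ahead. I'll compute its yaw in the grip and the shift to the scale.

Run:
```python
from h import *
a=cv2.imread("pics/w5.png");c=dict(np.load("pics/w5.npz"));s=r.sense();R=rot(s['tcp_rot'])
for row,z in[(175,99.5),(130,97.5),(85,95.5),(40,93.5),(5,92)]:
  m=np.nonzero(a[row,200:300].min(1)>185)[0]+200
  m=m[(m>215)]
  p=[(m.min()-.5,row),(m.max()+.5,row)]
  print(row,p,[(R.T@(onz(c,q,z)-s['tool_pos'])).round(1).tolist() for q in p])
u=np.array([np.cos(np.radians(10.7)),np.sin(np.radians(10.7))])
m=np.array([612,78.3])-157*u;print(m);go(m[0],m[1],103,10.7)
```

```text
175 [(np.float64(227.5), 175), (np.float64(270.5), 175)] [[38.0, -9.1, 3.7], [37.9, 10.1, 3.7]]
130 [(np.float64(225.5), 130), (np.float64(271.5), 130)] [[57.6, -9.7, 5.7], [57.5, 10.3, 5.6]]
85 [(np.float64(224.5), 85), (np.float64(271.5), 85)] [[76.2, -9.8, 7.7], [76.2, 10.1, 7.6]]
40 [(np.float64(223.5), 40), (np.float64(271.5), 40)] [[94.0, -10.0, 9.6], [93.9, 9.9, 9.6]]
5 [(np.float64(228.5), 5), (np.float64(271.5), 5)] [[107.2, -7.8, 11.1], [107.2, 9.7, 11.0]]
[457.72979094  49.15034138]
shift [  79.2 -335.     0.9] turn -5.4
```

step_arm(rows=[[[5,-30,-10],-1],[[10,-70,-15],-2],[[15,-110,-15],-3],[[20,-150,-15],-4],[[30,-190,-15],-5.4],[[40,-230,-15],-5.4],[[50,-270,-15],-5.4],[[60,-305,-15],-5.4],[[70,-335,-10],-5.4],[[79,-335,0],-5.4],[[79,-335,0],-5.4],[[79,-335,0],-5.4]])

```text
time: 9.95
tool_pos: [457.4, 48.0, 104.1]
tcp_rot: [-180.0, 0.2, 10.7]
ft_force: [0.1, -0.7, -1.0]
finger_gap: 21.0
grip_force: 68.8
```

step_arm(rows=[[[0,0,10],0],[[0,0,25],0],[[0,0,38],0],[[0,0,43],0],[[0,0,43],0],[[0,0,43],0],[[0,0,43],0]])

```text
time: 10.65
tool_pos: [459.1, 48.2, 63.0]
tcp_rot: [180.0, -0.1, 10.7]
ft_force: [0.0, 0.3, -0.6]
finger_gap: 20.8
grip_force: 68.8
```

Run:
```python
from h import *
save('w6');b=snapshot("side");a=cv2.imread("pics/w6.png")
B=cv2.resize(b[140:200,180:300],None,fx=4,fy=4,interpolation=2)
cv2.imwrite("pics/j6.png",np.vstack([cv2.resize(a[0:260],(512,260)),np.pad(B,((0,0),(16,16),(0,0)))]))
s=r.sense();print(s['tool_pos'],s['tcp_rot'],s['ft_force'],s['wrist_torque'])
u=np.array([np.cos(np.radians(10.7)),np.sin(np.radians(10.7))])
m=np.array([612,78.3])-157*u;go(m[0],m[1],46,10.7)
```

```text
[459.11233951  48.21341813  62.986859  ] [ 1.79985425e+02 -7.02563543e-02  1.07292800e+01] [ 0.0567003  -0.32452431 -1.64804572] [-0.01775006 -0.01103795  0.01798052]
shift [-1.2 -1.2 17. ] turn 0.0
```

View pics/j6.png

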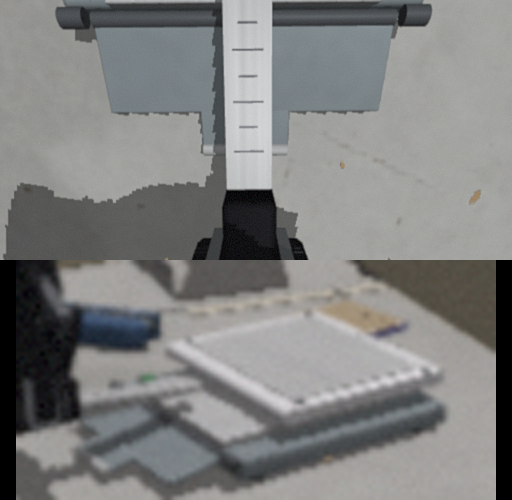

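The blade is above the ledge in line with the scale. The hinge centre is at about column 245 against 249 for the blade, so it needs a shift of about 2 mm left. Now I'll lower it onto the plate.

step_arm(rows=[[[0,-2,4],0],[[0,-2,8],0],[[0,-2,12],0],[[0,-2,14],0],[[0,-2,15],0],[[0,-2,15],0],[[0,-2,15],0]])

```text
time: 11.45
tool_pos: [458.2, 50.2, 47.4]
tcp_rot: [180.0, -0.0, 10.7]
ft_force: [0.7, -0.2, -0.3]
finger_gap: 20.6
grip_force: 68.8
```

step_arm(rows=[[[0,0,1],0],[[0,0,1],0],[[0,0,1],0]])

```text
time: 11.75
tool_pos: [458.2, 50.2, 46.3]
tcp_rot: [180.0, -0.0, 10.7]
ft_force: [0.3, 0.1, -1.1]
finger_gap: 20.6
grip_force: 68.8
```

step_arm(rows=[[[0,0,0.7],0],[[0,0,0.7],0],[[0,0,0.7],0]])

```text
time: 12.05
tool_pos: [458.3, 50.2, 45.7]
tcp_rot: [180.0, -0.0, 10.7]
ft_force: [0.4, -0.6, 0.5]
finger_gap: 21.2
grip_force: 69.0
```

step_arm(rows=[[[0,0,0.5],0],[[0,0,0.5],0],[[0,0,0.5],0]])

```text
time: 12.35
tool_pos: [458.3, 50.2, 45.2]
tcp_rot: [180.0, -0.0, 10.7]
ft_force: [-0.8, -0.8, 2.0]
finger_gap: 21.1
grip_force: 69.3
```

```bash
python3 -c "
from h import *
s=r.sense();print(s['tool_pos'],s['tcp_rot'],s['ft_force'],s['wrist_torque'])"
```

```text
[458.25114821  50.19340336  45.21793279] [ 1.79999716e+02 -9.94418905e-03  1.07252493e+01] [-0.79845316 -0.79724287  1.9672928 ] [ 0.04777498 -0.06001167  0.00609586]
```

step_arm(rows=[[[5,0,0],0],[[10,0,0],0],[[15,0,0],0],[[20,0,0],0],[[25,0,0],0],[[30,0,0],0],[[30,0,0],0],[[30,0,0],0]])

```text
time: 13.15
tool_pos: [488.3, 55.9, 45.3]
tcp_rot: [180.0, -0.1, 10.7]
ft_force: [1.1, 0.2, 0.5]
finger_gap: 20.8
grip_force: 69.2
```

step_arm(rows=[[[5,0,0],0],[[10,0,0],0],[[15,0,0],0],[[19,0,0],0],[[22,0,0],0],[[22,0,0],0]])

```text
time: 13.75
tool_pos: [509.4, 59.9, 45.4]
tcp_rot: [180.0, 0.0, 10.7]
ft_force: [-3.4, -1.0, 5.5]
finger_gap: 21.2
grip_force: 69.9
```

step_arm(rows=[[[2,0,0],0],[[4,0,0],0],[[4,0,0],0]])

```text
time: 14.05
tool_pos: [513.0, 60.5, 45.4]
tcp_rot: [180.0, 0.1, 10.7]
ft_force: [-4.3, -0.7, 6.7]
finger_gap: 20.8
grip_force: 70.1
```

step_arm(rows=[[[0,0,-0.4],0],[[0,0,-0.4],0],[[0,0,-0.4],0]])

```text
time: 14.35
tool_pos: [513.1, 60.6, 45.5]
tcp_rot: [180.0, 0.0, 10.7]
ft_force: [-3.5, -1.1, 3.7]
finger_gap: 20.9
grip_force: 69.4
```

step_arm(rows=[[[2,0,0],0],[[4,0,0],0],[[4,0,0],0]])

```text
time: 14.65
tool_pos: [517.2, 61.4, 45.5]
tcp_rot: [-180.0, 0.0, 10.7]
ft_force: [-2.8, -0.5, 3.7]
finger_gap: 20.9
grip_force: 69.6
```

```bash
python3 -c "
from h import *
s=r.sense();print(s['tool_pos'],s['tcp_rot'],s['ft_force'],s['wrist_torque'])
b=snapshot('side');cv2.imwrite('pics/s7.png',cv2.resize(b[140:200,180:300],None,fx=6,fy=6,interpolation=2))"
```

```text
[517.1825575   61.37105771  45.52194332] [-1.79998712e+02  7.71989102e-03  1.07275721e+01] [-2.80945646 -0.49419666  3.71730328] [-0.03936689  0.10740259  0.01533057]
```

step_arm(rows=[[[2,0,0],0],[[4,0,0],0],[[4,0,0],0]])

```text
time: 15.0
tool_pos: [521.1, 62.1, 45.5]
tcp_rot: [180.0, 0.0, 10.7]
ft_force: [-2.5, -1.0, 3.6]
finger_gap: 21.1
grip_force: 69.7
```

step_arm(rows=[[[2,0,0],0],[[4,0,0],0],[[4,0,0],0]])

```text
time: 15.3
tool_pos: [525.0, 62.8, 45.6]
tcp_rot: [180.0, 0.0, 10.7]
ft_force: [-4.0, -1.5, 5.9]
finger_gap: 20.7
grip_force: 69.8
```

step_arm(rows=[[[1.5,0,0],0],[[3,0,0],0],[[3,0,0],0]])

```text
time: 15.6
tool_pos: [527.6, 63.3, 45.6]
tcp_rot: [-180.0, 0.1, 10.7]
ft_force: [-6.3, -0.8, 8.0]
finger_gap: 20.8
grip_force: 70.0
```

step_arm(rows=[[[0,0,-0.5],0],[[0,0,-0.5],0],[[0,0,-0.5],0]])

```text
time: 15.9
tool_pos: [527.6, 63.4, 45.7]
tcp_rot: [-180.0, 0.0, 10.7]
ft_force: [-3.4, -1.3, 1.6]
finger_gap: 20.8
grip_force: 69.2
```

step_arm(rows=[[[1,0,0],0],[[2,0,0],0],[[2,0,0],0]])

```text
time: 16.2
tool_pos: [529.2, 63.7, 45.7]
tcp_rot: [-180.0, 0.1, 10.7]
ft_force: [-5.4, -1.2, 3.2]
finger_gap: 20.8
grip_force: 69.5
```

```bash
python3 -c "
from h import *
s=r.sense();print(s['tool_pos'],s['tcp_rot'],s['ft_force'],s['wrist_torque'])
save('w8')
a=cv2.imread('pics/w8.png')
b=snapshot('side');B=cv2.resize(b[145:190,200:290],None,fx=6,fy=6,interpolation=2)
cv2.imwrite('pics/j8.png',np.vstack([a[:260],B[:,:512]]))"
```

```text
[529.24240652  63.72677334  45.66473087] [-1.79990882e+02  9.50210708e-02  1.07309978e+01] [-5.4109251  -1.21618435  3.19954915] [-0.13491143  0.69794501 -0.02530553]
```

View pics/j8.png

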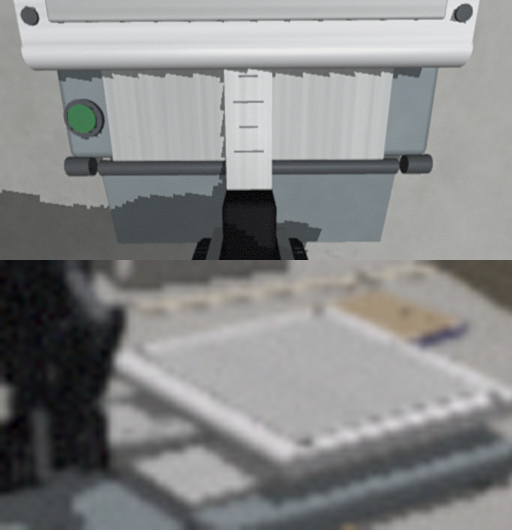

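The blade goes in straight and near the middle (column 249, ledge centre about 247), and the flap stays down. Drag is now rising faster than the downforce accounts for, so it is touching the pan. A little farther.

step_arm(rows=[[[1,0,0],0],[[2,0,0],0],[[2,0,0],0],[[2,0,0],0]])

```text
time: 16.7
tool_pos: [530.7, 64.0, 45.7]
tcp_rot: [-180.0, 0.2, 10.7]
ft_force: [-9.7, -2.5, 6.6]
finger_gap: 21.0
grip_force: 69.9
```

step_arm(rows=[[[1,0,-0.2],0],[[2,0,-0.2],0],[[2,0,-0.2],0],[[2,0,-0.2],0]])

```text
time: 17.1
tool_pos: [532.6, 64.4, 45.7]
tcp_rot: [-180.0, 0.2, 10.7]
ft_force: [-9.0, -2.3, 4.9]
finger_gap: 20.6
grip_force: 69.8
```

```bash
python3 -c "
from h import *
s=r.sense();print(s['tool_pos'],s['tcp_rot'],s['ft_force'],s['wrist_torque'])"
```

```text
[532.58212473  64.42624929  45.71862014] [-1.79984508e+02  1.64763295e-01  1.07361495e+01] [-8.96971927 -2.32640333  4.91004643] [-0.23008825  1.07184625 -0.0145569 ]
```

step_arm(rows=[[[0,0,0],0],[[0,0,0],0],[[0,0,0],0],[[0,0,0],0],[[0,0,0],0]])

```text
time: 17.6
tool_pos: [532.6, 64.4, 45.7]
tcp_rot: [-180.0, 0.2, 10.7]
ft_force: [-8.5, -2.5, 4.9]
finger_gap: 21.0
grip_force: 69.8
```

Run:
```python
from h import *
save('w9');a=cv2.imread('pics/w9.png');b=cv2.imread('pics/w8.png')
# handle/blade boundary row (slip check) in tool-fixed camera
for i in(b,a):
  col=i[100:240,245:253].max(2).mean(1);print(100+np.nonzero(col<60)[0][0])
print(r.hand_in())
```

```text
190
191
the job is handed in; nothing more can be done
None
```

I pulled the flap fully open, then slid the gauge under the middle of the pan to about 51 mm, where drag had risen from about 2.5 N to 9 N; I handed in at about 18 s still holding it by the handle, and the weights were not touched (pan lift not measured, estimated about 0.5 mm).

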